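Pop and swing open the touch-latch parts cupboard

ROBOT

A 7-joint arm with a two-finger parallel gripper is mounted at the origin on the work surface. World frame = base frame: x ahead of the robot, y to its left, z up, the work surface at z = 0. Lengths are in m, angles in rad, forces in N, time in s.
With the tool pointing down it reaches from about 0.425 to 0.95 m from the base axis. Payload 4.7 kg.
Tool frame: the origin (TCP) lies at the very end of the fingers, on their centre line; the grasp point (between the pads) lies 19 mm behind it; x points along the fingers, y is the direction in which the jaws open and shut, and the axes are right-handed (so a half turn about x gives the same grasp; the last joint's range is limited). The gripper opens to 85 mm and grips with 20 to 120 N. Pads are 22 mm wide; open, the fingers measure 114 mm over their backs; the gripper's body (76 mm by 85 mm) begins 54 mm behind the grasp point. The pads swing forward as they close: fully open they stand 13 mm farther back than shut.
Start: joints at [1.162, 0.469, -0.049, 1.532, 0.024, 1.141, -0.082], TCP at [0.25, -0.627, 0.231] pointing down, gripper open.
Joint ranges: [-2.59, 2.59], [-0.33, 1.99], [-1.39, 1.29], [0.1, 2.45], [-1.04, 4.18], [0.21, 1.99], [-2.66, 2.66]. Speed limits (rad/s): [2.57, 2.57, 3.14, 3.14, 3.14, 3.14, 3.14].

INTERFACE

Orientations are given as a rotation vector (axis times angle).
In Python, from rig import * gives the robot as it stands. Calls block until the motion is done:
- move_ptp(position, orientation): joint-space move of the TCP to a pose.
- line_to(position, rate=0.15, ori=None, guard=None): straight line of the TCP; ori=None keeps the orientation; rate is the mean speed in m/s. With guard (N) it stops when the force on the tool has changed by that much, and returns True; else False.
- set_joints(angles): joint-space move.
- open_gripper() and clamp(): open the fingers fully, or close them until they stop; the grip force is fixed at half the most.
- sleep(seconds).
- solve_ik(position, orientation): joint angles nearest the present ones, or None.
- get_image(name): name is "scene" or "top" or "wrist"; returns the picture (384x512x3 uint8, blue, green, red); there is no depth.
- get_calibration(name): a dict with "fx", "fy", "cx", "cy" (pixels), "rvec" (rotation vector, rad) and "tvec" (3), from world to camera coordinates, as OpenCV has them. Camera axes: x right, y down, z forward; pixel columns grow to the right and rows downward; lengths in m; the calibration is good to about 2 mm. The wrist camera is an equidistant fisheye: a pixel r from the principal point sees the ray r / f radians off the axis. A picture is of the moment at which its call begins: read the wrist's pose just before it. get_calibration takes no time and is no camera call; for the wrist camera it gives the pose at the moment of the call.
A pose or a line that the arm cannot do raises Unreachable and nothing moves.
- hand_in(): hands the job in, once; it reports no verdict.
Readings, each from a call of its own:
- read_time(): time.
- read_q(): joint angles.
- read_joint_velocities(): joint speeds.
- read_joint_torque(): joint torques, N m.
- read_tcp_pos(): TCP position.
- read_tcp_rot(): TCP orientation.
- read_wrist_force(): force on the tool from outside, world axes, zero at the start.
- read_ft_torque(): the same for the moment, N m.
- read_width(): finger opening in m.
Only numpy, scipy, OpenCV 4.12 (cv2) and the standard library are available. Lean on these libraries where they do the work, as an engineer would, in place of code of your own. Each camera call takes 0.05 s, during which the arm holds its last target. There are 200 camera calls.

TASK

Open the wider of the two handleless parts cupboards on the bench: press its door in with a fingertip near the steel disc until the touch catch lets go and the door springs ajar, then reach behind the door's free edge and push it wide open with the outside of the fingers, until it stands about square to the cupboard. Never pinch the door, leave the narrow cupboard shut, and leave the things standing around where they are: do not lift, shift or tip them.

Things in the scene. Friction and masses are not known exactly. Their poses are not given: they have to be found in the camera images.
- wide_door (a joint): door of the WIDE cupboard, rad: 0 shut on its catch, -0.035 pressed in to the stop, grows as it opens towards the robot, 1.57 square to the cupboard, 1.75 at its stop. After the catch lets go and the finger draws back, a damped spring swings it to about 0.45 within about a second; beyond that it turns with slight friction (0.05 N m) and stays where it is left. The catch does not hold again
- wide: wide cupboard, fixed: grey box 240 mm wide (y), 200 mm high, behind a handleless door 232 mm wide, 192 mm high, 16 mm thick. Origin: at bench height, mid-width, in the plane of the shut door's inner face; x points into the cupboard (the shut door's outer face is at x = -16 mm, the box at 9 to 209 mm), y left, z up. It may stand left or right of the narrow one
- wide_door_press (a point): press spot on the wide door's outer face, a thin round steel disc 26 mm across, 35 mm from the free (right, -y) edge and 160 mm above the bench; moves with the door. The catch lets go when this spot is pressed in 3 to 4 mm (about 6 to 10 N); the stop comes at 7 mm
- wide_door_hinge (a point): point on the vertical hinge axis of the wide door, at its left (+y) end in the plane of its inner face, 200 mm above the bench, level with the cupboard's top
- wide_door_edge (a point): top corner of the wide door at its free edge, on the inner face: 232 mm from the hinge axis, 196 mm above the bench; moves with the door. Shut, the door runs from hinge to here along the cupboard's -y. Behind the ajar door the 12 mm thick spring pin stands out 27 mm, 60 mm from the hinge and only 50 mm above the bench
- wide_face: outer half (8 mm) of the wide door's thickness, the side towards the robot; origin: on the hinge axis at bench height
- wide_liner: inner half (8 mm) of the wide door's thickness; origin: on the hinge axis at bench height
- narrow_door (a joint): door of the narrow cupboard, rad, same kind of catch, 0 shut; it must stay shut
- narrow: the narrow cupboard, fixed, not to be opened: same make, height and depth, but only 150 mm wide; origin and axes as for the wide one
- bin_a: small red open parts bin, 90 x 110 x 60 mm, standing on top of the wide cupboard towards its back; origin: centre of its underside
- carton_top: plain cardboard carton 80 x 90 x 70 mm on top of the narrow cupboard towards its back; origin: centre of its underside
- jar: closed jar, diameter 56 mm, 85 mm high, on the bench in front of the narrow cupboard; origin: centre of its underside
- carton: small cardboard carton 55 x 65 x 75 mm high, on the bench in front of the narrow cupboard, farther out than the jar; origin: centre of its underside
- can: can, diameter 48 mm, 150 mm high, on the bench close to the right-hand (-y) side wall of the wide cupboard, 50 to 80 mm behind its front; origin: centre of its underside
- tape: cardboard tape core, outer diameter 90 mm, 40 mm high, lying flat at the left of the bench; origin: centre of its underside
- driver: screwdriver lying at the right of the bench; origin: in its underside, near the middle of its length

How it is judged:
On the way, in this order (a step that is already met when the one before it is completed fails the run):
1. the wide door has sprung ajar (more than 0.25 rad) (value of joint wide_door above 0.25 rad), for 0.05 s.
2. the wide door is swung wide open (more than 1.3 rad) (value of joint wide_door above 1.3 rad), for 0.2 s.
At the end, for the whole second after the job is handed in: the wide cupboard's door is at rest, open by more than 1.3 rad (75 degrees); the narrow cupboard is shut (under 0.06 rad); every bystander is within 30 mm of where it stood (value of joint wide_door above 1.3 rad and velocity of joint wide_door between -0.05 and 0.05 rad/s and value of joint narrow_door below 0.06 rad and distance of each of bin_a, carton_top, jar, carton, can, tape, driver from where it was at the start of the episode below 0.03 m); the robot touches nothing.
It fails at once if the narrow cupboard's door opens (more than 0.06 rad) (value of joint narrow_door above 0.06 rad).
It fails at once if the door is pinched: the fingers press on its outer and inner half at once, each with more than 4 N (contact force between the fingers and wide_face above 4 N and contact force between the fingers and wide_liner above 4 N).
It fails at once if a bystander is shifted, carried or lifted more than 30 mm (distance of any of bin_a, carton_top, jar, carton, can, tape, driver from where it was at the start of the episode above 0.03 m).
It fails at once if a bystander is tipped more than 0.5 rad (angle between any of bin_a, carton_top, jar, carton, can, tape's own z axis and vertical above 0.5 rad).
It also fails if it takes over 51 s, if anything falls off the work surface, if the arm or the gripper's body presses on something with over 40 N, if the wrist force passes 120 N, or if a joint passes its speed limit or range.

## Working session

There is one attempt and no reset: what is moved stays moved. The work goes in short steps, each a Python script; the robot and the scene stay as the last script left them, time stands still between calls to the robot, and variables do not carry over. Pictures are saved under pics/ and viewed, about 8 in all and at most 12, crops included, and the job is handed in when it is done.

```bash
mkdir -p pics; ls; python3 - <<'E'
from rig import *
import cv2
for n in ("scene","top"):
    cv2.imwrite(f"pics/{n}0.png",get_image(n)); c=get_calibration(n); print(n,c)
print(read_time(),read_tcp_rot())
E
```

```text
pics
scene {'fx': 432.4578206703397, 'fy': 432.4578206703397, 'cx': 252.07566858159697, 'cy': 187.79063303607384, 'rvec': array([ 2.77913651, -0.47147773,  0.06782876]), 'tvec': array([-0.54834591,  0.2180415 ,  1.38840514])}
top {'fx': 350.2990521684197, 'fy': 350.2990521684197, 'cx': 252.74296460002134, 'cy': 192.86693309667925, 'rvec': array([ 2.11753503, -2.16812271,  0.13844134]), 'tvec': array([0.01980972, 0.56807852, 1.132001  ])}
0.1 [ 2.01390165  0.38893369 -2.01470105]
```

View pics/scene0.png

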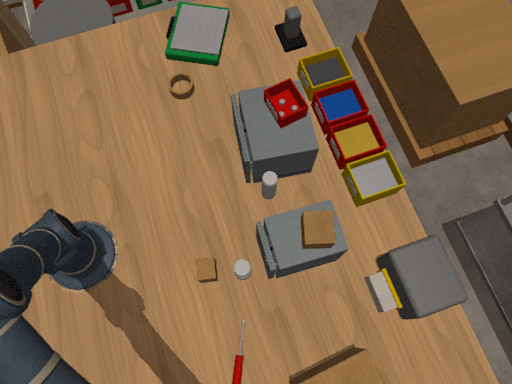

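View pics/top0.png

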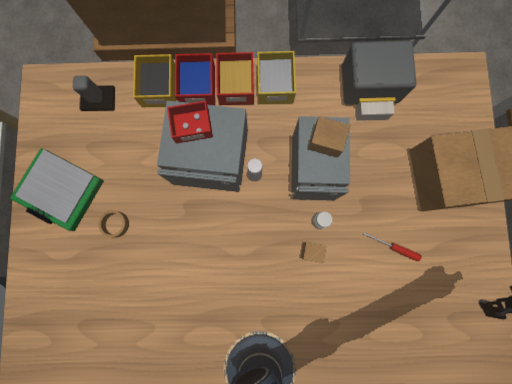

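The scene image shows the wide cupboard at about (275,135), with the red bin on top, and the can at (269,185). The narrow cupboard is at (300,240). In the top image the wide one is at (205,145), the can at (255,170) and the narrow one at (322,158). Next I enlarge the wide cupboard's corners in both views.

```bash
python3 - <<'E'
import cv2,numpy as np
a=cv2.imread("pics/top0.png")[95:200,150:275]; b=cv2.imread("pics/scene0.png")[75:205,220:330]
a=cv2.resize(a,None,fx=3.2,fy=3.2,interpolation=2); b=cv2.resize(b,None,fx=3.2,fy=3.2,interpolation=2)
for im,(x0,y0) in((a,(150,95)),(b,(220,75))):
    for k in range(0,200,10):
        p=int(k*3.2)
        cv2.line(im,(p,0),(p,5),(0,255,255),1); cv2.line(im,(0,p),(5,p),(0,255,255),1)
        if k%20==0:
            cv2.putText(im,str(x0+k),(p,16),0,.35,(0,255,255)); cv2.putText(im,str(y0+k),(6,p+4),0,.35,(0,255,255))
h=max(a.shape[0],b.shape[0]);o=np.zeros((h,a.shape[1]+b.shape[1],3),np.uint8)
o[:a.shape[0],:a.shape[1]]=a;o[:b.shape[0],a.shape[1]:]=b
cv2.imwrite("pics/crop1.png",cv2.convertScaleAbs(o,alpha=1.5,beta=20));print(o.shape)
E
```

```text
(416, 752, 3)
```

View pics/crop1.png

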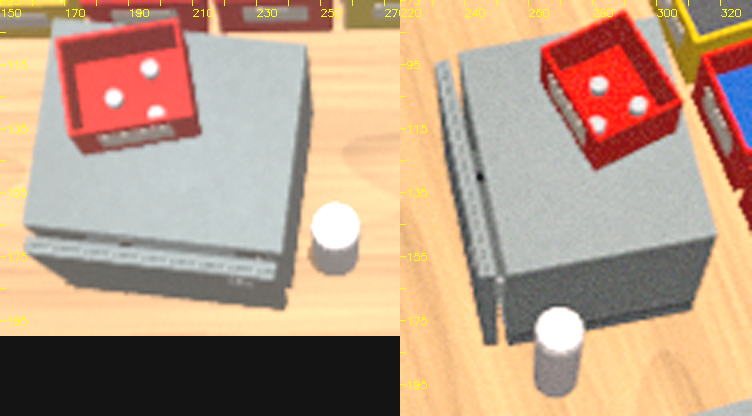

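The crop shows the wide box's top corners. In the top view they are front-left (157.8,165.3), front-right (237.5,173.8) and back-right (246,109). In the scene view they are (238.8,92.2), (253.4,161.6) and (318.1,148.4). The door's top strip lies in front of them. Next I cast these onto z=0.2, together with the jar, can, carton and narrow corners.

```bash
cat > h.py <<'E'
from rig import *
import numpy as np, cv2
from scipy.spatial.transform import Rotation as R
def cast(n,uv,z,c=None):
    c=c or get_calibration(n); M=R.from_rotvec(c["rvec"]).as_matrix(); o=-M.T@c["tvec"]
    u,v=(uv[0]-c["cx"])/c["fx"],(uv[1]-c["cy"])/c["fy"]
    if n=="wrist":
        r=np.hypot(u,v); d=np.array([u/r*np.sin(r),v/r*np.sin(r),np.cos(r)])
    else: d=np.array([u,v,1.])
    d=M.T@d; return o+d*(z-o[2])/d[2]
E
python3 - <<'E'
from h import *
np.set_printoptions(precision=4,suppress=True)
for n,ps in (("top",[(157.8,165.3),(237.5,173.8),(246,109)]),("scene",[(238.8,92.2),(253.4,161.6),(318.1,148.4)])):
    P=[cast(n,p,.2)[:2] for p in ps]; a,b,c=P
    print(n,*P,np.linalg.norm(a-b),np.linalg.norm(b-c),np.arctan2(*(a-b)[::-1])-np.pi/2,np.arctan2(*(c-b)[::-1]))
for n,p,z in(("top",(158.4,172.2),.196),("top",(236,181.5),.196),("scene",(230.9,95.3),.196),("scene",(246.6,161.6),.196),
  ("top",(255,165.5),.15),("scene",(270,178),.15),("top",(324,219),.085),("top",(315,250),.075),("top",(115,224),.04),("top",(297,183),.2),("top",(348,184),.2),("scene",(259,223),.2),("scene",(270,275),.2)): print(n,p,cast(n,p,z))
E
```

```text
top [0.6341 0.2809] [0.6028 0.0478] [0.7992 0.0192] 0.23515130891689792 0.19843281147739691 -0.13325693472286004 -0.1449544675878906
scene [0.6365 0.2823] [0.6026 0.0473] [0.798  0.0234] 0.23751657335800122 0.1967852765066098 -0.14320505491612856 -0.12127305251669172
top (158.4, 172.2) [0.6143 0.28   0.196 ]
top (236, 181.5) [0.5809 0.0528 0.196 ]
scene (230.9, 95.3) [0.6104 0.2824 0.196 ]
scene (246.6, 161.6) [0.5842 0.0554 0.196 ]
top (255, 165.5) [ 0.6373 -0.0036  0.15  ]
scene (270, 178) [ 0.6389 -0.0007  0.15  ]
top (324, 219) [ 0.4727 -0.2183  0.085 ]
top (315, 250) [ 0.376  -0.1868  0.075 ]
top (115, 224) [0.4752 0.4663 0.04  ]
top (297, 183) [ 0.5714 -0.1238  0.2   ]
top (348, 184) [ 0.5648 -0.2706  0.2   ]
scene (259, 223) [ 0.5563 -0.1332  0.2   ]
scene (270, 275) [ 0.5362 -0.2789  0.2   ]
```

Both views agree: yaw is about -0.137 rad, width 236 mm (240 given) and depth 197 mm (200 given). The cupboard origin is about (0.610, 0.166) and the can sits at (0.051, -0.163) in the cupboard frame, which matches the description. I now close the fingers, go to a tilted pose in front of the disc and look with the wrist camera.

```bash
cat >> h.py <<'E'
W=np.array([.610,.166]); YAW=-.137
def cw(x,y,z): c,s=np.cos(YAW),np.sin(YAW); return np.array([W[0]+c*x-s*y,W[1]+s*x+c*y,z])
def ori(tilt,turn=0.,flip=1):
    # fingers tilted by tilt from down towards heading YAW+turn; jaw axis horizontal-ish along the heading
    a=YAW+turn; h=np.array([np.cos(a),np.sin(a),0]); d=np.array([0,0,-1.])
    x=np.cos(tilt)*d+np.sin(tilt)*h; y=flip*(np.cos(tilt)*h-np.sin(tilt)*d)
    return R.from_matrix(np.c_[x,y,np.cross(x,y)]).as_rotvec()
E
python3 - <<'E'
from h import *
np.set_printoptions(precision=3,suppress=True)
for t in (0,.5,.8):
  for f in (1,-1):
    print(t,f,solve_ik(cw(-.12,-.081,.22),ori(t,0,f)),solve_ik(cw(-.016,-.081,.16),ori(t,0,f)))
for f in (1,-1): print(f,[solve_ik(cw(*p,.15),ori(0,-a,f)) for p,a in (((-.04,-.06),.45),((-.17,.09),1.5))])
E
```

```text
0 1 [ 0.477  0.302 -0.92   1.935  0.278  1.038 -0.702] [ 0.293  0.494 -0.692  1.788  0.37   0.993 -0.683]
0 -1 [ 0.642  0.396 -1.165  1.929  0.413  1.086  2.31 ] [ 0.573  0.704 -1.178  1.774  0.709  1.163  2.177]
0.5 1 [ 0.858  0.164 -1.384  2.231  0.835  0.62  -1.26 ] [ 0.284  0.334 -0.73   2.127  1.038  0.533 -1.366]
0.5 -1 [ 0.729  0.106 -1.221  2.233  0.746  0.572  1.958] [ 0.6    0.51  -1.174  2.114  1.257  0.764  1.635]
0.8 1 None [ 0.542  0.529 -1.173  2.297  1.847  0.876 -2.09 ]
0.8 -1 None [ 0.542  0.529 -1.173  2.297  1.847  0.876  1.051]
1 [array([ 0.285,  0.494, -0.739,  1.834,  0.398,  0.968, -1.212]), array([-0.899,  0.336,  0.334,  1.974, -0.144,  0.854, -2.125])]
-1 [array([ 0.54 ,  0.691, -1.177,  1.821,  0.709,  1.129,  1.667]), array([ 0.153,  0.54 , -1.039,  1.917,  0.553,  1.005,  0.368])]
```

```bash
python3 - <<'E'
from h import *
np.set_printoptions(precision=3,suppress=True)
line_to([.25,-.627,.36],.25); clamp(); print(read_width())
move_ptp(cw(-.13,-.081,.33),ori(.3)); print(read_q(),read_time())
line_to(cw(-.09,-.081,.19),.15)
c=get_calibration("wrist"); np.save("c1.npy",c,allow_pickle=True)
cv2.imwrite("pics/w1.png",get_image("wrist")); print(read_tcp_pos(),read_q(),read_time(),read_wrist_force())
E
```

```text
2.2883275801584605e-05
[ 0.84  -0.057 -1.15   1.966  0.097  0.931 -0.503] 4.225
[0.51  0.098 0.191] [ 0.559  0.292 -1.051  2.095  0.643  0.738 -1.028] 5.3917 [-0.634 -0.609  0.362]
```

View pics/w1.png

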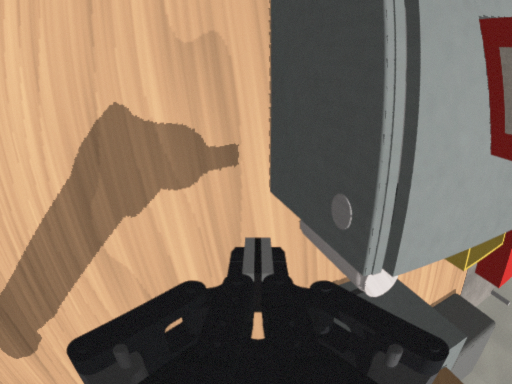

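The wrist picture shows the steel disc at (342,211) on the door face, the door's free end near (365,283), and the can beyond it. I cast the disc onto z=0.16 and hold it against the prediction.

```bash
python3 - <<'E'
from h import *
np.set_printoptions(precision=4,suppress=True)
c=np.load("c1.npy",allow_pickle=True).item()
for p,z in(((342,211),.16),((365,283),.196)): print(cast("wrist",p,z,c))
print(cw(-.016,-.081,.16),cw(-.016,-.116,.196))
E
```

```text
[0.5857 0.0908 0.16  ]
[0.583  0.0495 0.196 ]
[0.5831 0.0879 0.16  ] [0.5783 0.0533 0.196 ]
```

They agree to 4 mm. Now the guarded press, then draw back and look.

```bash
python3 - <<'E'
from h import *
np.set_printoptions(precision=4,suppress=True)
line_to(cw(-.055,-.079,.16),.1); f0=read_wrist_force(); sleep(.2)
g=line_to(cw(-.012,-.079,.16),.02,guard=15); print(g,read_tcp_pos(),cw(0,-.079,.16),read_wrist_force()-f0)
line_to(cw(-.19,-.085,.20),.15); line_to(cw(-.19,-.085,.30),.15)
sleep(.6); print(read_time(),read_wrist_force())
cv2.imwrite("pics/top2.png",get_image("top")); cv2.imwrite("pics/scene2.png",get_image("scene"))
a=cv2.imread("pics/top2.png")[95:220,150:275]; b=cv2.imread("pics/scene2.png")[75:205,200:325]
a,b=[cv2.resize(i,(400,400),interpolation=2) for i in(a,b)]
cv2.imwrite("pics/crop2.png",cv2.convertScaleAbs(np.hstack([a,b]),alpha=1.5,beta=20))
E
```

```text
True [0.579  0.0903 0.1587] [0.5992 0.0877 0.16  ] [-4.4456  0.6397  4.3563]
10.6417 [ 0.3736 -0.3426  0.4973]
```

View pics/crop2.png

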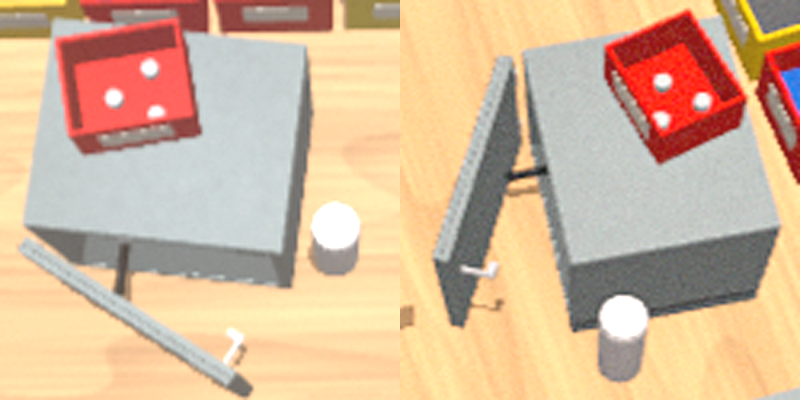

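The crop shows the door ajar by roughly 0.5 rad. The dark spring pin is near the hinge, and a small white catch hook stands out behind the door near the free edge, at crop (233,345) on the left and (480,269) on the right. I place that hook and the door edge before choosing where to insert the finger.

```bash
python3 - <<'E'
from h import *
np.set_printoptions(precision=4,suppress=True)
def cf(p): d=p[:2]-W; c,s=np.cos(YAW),np.sin(YAW); return np.array([c*d[0]+s*d[1],-s*d[0]+c*d[1]])
for z in (.12,.14,.16,.18):
    print(z,*[cf(cast(n,p,z)) for n,p in(("top",(220.3,208.1)),("scene",(219.7,162.4)),("top",(224.1,199.7)),("scene",(229.1,161.1)))])
for n,p in (("top",(150+236/3.2,95+373/3.2)),("scene",(200+445/3.2-100-25,75+257/3.077)),("top",(150+228/3.2,95+383/3.2))):
    e=cf(cast(n,p,.196)); d=e-[0,.116]; print(n,e,np.hypot(*d),np.arctan2(-d[0],-d[1]))
E
```

```text
0.12 [-0.0892 -0.0716] [-0.0893 -0.0683] [-0.0619 -0.08  ] [-0.0595 -0.0698]
0.14 [-0.0909 -0.074 ] [-0.0892 -0.0765] [-0.0641 -0.0822] [-0.0599 -0.0781]
0.16 [-0.0926 -0.0763] [-0.089  -0.0848] [-0.0663 -0.0844] [-0.0602 -0.0863]
0.18 [-0.0943 -0.0786] [-0.0889 -0.0931] [-0.0685 -0.0866] [-0.0606 -0.0946]
top [-0.1045 -0.0917] 0.23244853204931273 0.466085181025293
scene [-0.103  -0.0842] 0.22514250208280825 0.47538304679303184
top [-0.1142 -0.0856] 0.23173365763439563 0.515352253455775
```

The door is at about 0.47 rad with edge radius 0.232, as given. The hook is at r≈0.21, z≈0.15 and stands out 28 mm. I insert at r=0.165, well inside it, and sweep in an arc.

```bash
cat >> h.py <<'E'
def beh(th,r,off,z): return cw(-r*np.sin(th)+off*np.cos(th), .116-r*np.cos(th)-off*np.sin(th), z)
E
python3 - <<'E'
from h import *
np.set_printoptions(precision=3,suppress=True)
z=.15
move_ptp(beh(.46,.165,.037,.29),ori(0,-.46)); print(read_q())
f0=read_wrist_force()
print("down",line_to(beh(.46,.165,.037,z),.08,guard=8),read_tcp_pos(),read_wrist_force()-f0)
try:
    for th in np.arange(.5,1.51,.1):
        off=.015+.022*max(0,1-(th-.4)/.3)
        if line_to(beh(th,.165,off,z),.08,ori=ori(0,-th),guard=15): print("guard",th); break
except Unreachable as e: print("unreachable",th,e)
print(read_tcp_pos(),read_q(),read_wrist_force()-f0,read_time())
cv2.imwrite("pics/top3.png",get_image("top"));cv2.imwrite("pics/scene3.png",get_image("scene"))
a,b=[cv2.resize(cv2.imread(f"pics/{n}3.png"),(400,300),interpolation=3) for n in("top","scene")]
cv2.imwrite("pics/c3.png",np.hstack([a,b]))
E
```

```text
[ 0.464  0.436 -1.025  1.657  0.387  1.27  -1.232]
down False [0.564 0.124 0.15 ] [ 1.493 -1.641 -0.136]
[0.46  0.276 0.15 ] [-0.049  0.431 -0.727  1.917  0.356  0.926 -2.583] [ 0.99   0.168 -0.481] 17.5583
```

View pics/c3.png

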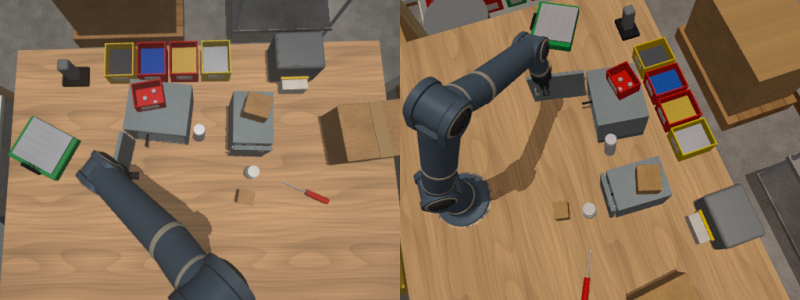

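The door stands about square to the cupboard, at (125,150) in the left picture, and nothing else has moved. I back the finger off, rise clear, and check the angle and the bystanders.

```bash
python3 - <<'E'
from h import *
np.set_printoptions(precision=4,suppress=True)
line_to(beh(1.5,.165,.06,.15),.05); line_to(beh(1.5,.165,.06,.36),.15)
line_to([.42,-.10,.36],.2); sleep(.5); print(read_time(),read_wrist_force())
for n in("top","scene"):
    i=get_image(n); cv2.imwrite(f"pics/{n}4.png",i)
a=cv2.imread("pics/top4.png")[95:255,100:260]; b=cv2.imread("pics/scene4.png")[60:220,170:330]
cv2.imwrite("pics/c4.png",cv2.convertScaleAbs(np.hstack([cv2.resize(i,(400,400),interpolation=2) for i in(a,b)]),alpha=1.5,beta=20))
# bystander shift: brightness difference against the first pictures
for n in("top","scene"):
    d=cv2.absdiff(cv2.imread(f"pics/{n}0.png"),cv2.imread(f"pics/{n}4.png")).max(2)
    for k,(x,y) in {"top":dict(bin=(190,121),cartop=(330,136),jar=(324,219),carton=(315,252),can=(255,168),tape=(115,224),driver=(400,250)),
      "scene":dict(bin=(286,103),cartop=(318,228),jar=(243,269),carton=(206,270),can=(269,185),tape=(181,86),driver=(240,355))}[n].items():
        print(n,k,(d[y-14:y+14,x-14:x+14]>40).mean().round(3),end="; ")
E
```

```text
22.575 [-0.2327  0.1229  0.403 ]
top bin 0.0; top cartop 0.0; top jar 0.907; top carton 0.989; top can 0.0; top tape 0.0; top driver 0.0; scene bin 0.0; scene cartop 0.0; scene jar 0.0; scene carton 0.0; scene can 0.0; scene tape 0.134; scene driver 0.0;
```

View pics/c4.png

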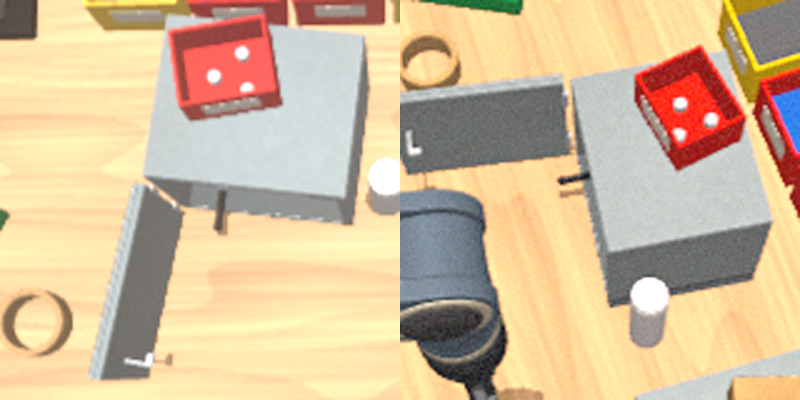

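The door stands square in both views, and the tape has the door between it and the camera only in the scene view. The jar and carton differences in the top view are the arm covering them; the scene view shows them unmoved. I check the angle and hand in.

```bash
python3 - <<'E'
from h import *
a,b=[cast("top",(100+x/2.5,95+y/2.5),.196)[:2] for x,y in((136,186),(94,376))]
d=b-a; c,s=np.cos(YAW),np.sin(YAW); dx,dy=c*d[0]+s*d[1],-s*d[0]+c*d[1]
th=np.arctan2(-dx,-dy); print(th,np.hypot(dx,dy),np.abs(read_joint_velocities()).max())
if th>1.4: hand_in(); print("handed in",read_time())
E
```

```text
1.6328471124010189 0.22413180035936162 0.002325456085613343
the job is handed in; nothing more can be done
the job is handed in; nothing more can be done
```

The wide cupboard's door is open and about square to the cupboard, and I handed the job in at about 23 s of the 51 s allowed. `hand_in()` reports no verdict, so the result below is from my own checks.

- **Press:** I found the cupboard in two views and checked the steel disc with the wrist camera; they agreed to within 4 mm. I pressed near the disc with the closed fingertips until the 15 N guard stopped the move. The catch let go and the door sprang to about 0.47 rad.
- **Swing:** I reached down behind the free edge, hinge-side of the catch hook on the inner face. I swept the door open along an arc with the finger backs, and the fingers stayed shut throughout.
- **Door angle:** The last measurement from the top view gave about 1.6 rad, with an edge length of 224 mm against the true 232 mm. The commanded sweep ended at 1.5 rad. Both are well above 1.3 rad, and the 0.1 rad difference is within what pixel reading allows.
- **Bystanders:** Each one was unchanged in at least one view. The jar and carton were hidden by the arm in the top view but unchanged in the scene view. The tape was partly hidden by the door in the scene view but unchanged in the top view.
- **Narrow cupboard:** It looked shut in the overview picture taken after the swing; I did not measure its door angle.
- **Robot:** The arm ended at rest, clear of everything, with a wrist force of about 0.5 N.

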